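# Fit the stay sleeve and hold the sketch-box lid at the mark

## Task

I am fitting the lid stay on the wooden sketch box: of the two aluminium sleeves, slide the one that fits over the upright pin beside the box all the way down onto the pin and let go of it. Then lift the lid by its front tongue until it lies parallel with the steel pointer on the box's side, and finish while still holding the lid still at that angle, because it falls shut by itself. Do not push the pointer, and leave the pots, dishes, cup and coaster where they are.

Things in the scene. Friction and masses are not known exactly. Their poses are not given: they have to be found in the camera images.
- case: The wooden sketch box, fixed to the table: an open case 200 x 260 mm, rim 70 mm above the table, on a 12 mm thick plinth board that sticks out 115 mm beyond the case's -y side and carries the pin. Origin on the table under the middle of the case; x points to the hinge side (away from the robot), y to the pointer's side, z up. It stands at a different place and yaw each time.
- lid (a joint): Angle of the lid in rad: 0 = shut (start), grows as the front edge is lifted. The hinge line is parallel to the case's y, at case x = +100 mm, z = 76 mm, along the far edge. The lid (0.3 to 0.6 kg) swings freely and falls shut when let go.
- lid_panel: The lid: wooden board 200 x 260 x 12 mm with a tongue at the middle of its front edge. Origin on the hinge line, at the middle of its length; with the lid shut its axes are those of the case, and the board runs to -x.
- lid_grip (a point): Grip point in the tongue: 240 mm from the hinge line (lid x = -240 mm), at mid thickness, 76 mm above the table when shut. The tongue is 30 mm wide (y), 14 mm thick, and sticks out 55 mm in front of the lid; the grip point is 15 mm from its end. Pinched across its 30 mm width by a gripper pointing down, it turns between the pads as the lid rises. Axes as the lid's.
- mark (a joint): Angle of the pointer in rad, measured like the lid's and about the same hinge line: the angle to set, 0.55 to 0.95. The pointer is stiff and must not be moved.
- mark_tip (a point): Free end of the pointer: a flat steel arm 190 mm long and 14 mm high, 150 mm to +y of the case's middle, on the hinge line, beside a brass arc with ticks; pointer and arc reach up to 235 mm above the table, so cross over there higher up. Its x axis runs from the free end back to the hinge.
- pin_seat (a point): The pin: steel, 14 mm diameter, upright, chamfered, standing on the plinth and reaching 50 mm above it; its axis is 65 mm from the case's side wall. This point lies on the axis 22 mm above the plinth (34 mm above the table), where the centre of a sleeve lies when fully home. z up.
- sleeve_a: Aluminium sleeve, 30 mm outside diameter, 44 mm long, through bore 17.5 mm: fits over the pin. Stands upright on the table; origin at its centre (22 mm from either end), z along the bore. About 50 g. It may change places with sleeve_b.
- sleeve_b: Aluminium sleeve with the same outside, through bore 11 mm: does not fit the pin. It is not needed. Origin at its centre, z along the bore.
- pot_1: Small paint pot, 32 mm diameter, 50 mm high, standing between the two sleeves; origin at its underside. Leave alone.
- pot_2: Paint pot, 36 mm diameter, 60 mm high, far right; origin at its underside. Leave alone.
- dish_1: Glass dish, 66 mm diameter, 16 mm high, near the robot; origin at its underside. Leave alone.
- dish_2: Glass dish, 66 mm diameter, 16 mm high, beyond the sleeves; origin at its underside. Leave alone.
- cup: Paper cup, 76 mm diameter, 95 mm high, on the left; origin at its underside. Leave alone.
- coaster: Round wooden coaster, 80 mm diameter, 8 mm thick, near the robot; origin at its underside. Leave alone.
Things that resemble listed ones, but are neither listed nor needed, are in the scene too. Leave any blue or red look-alike of the sleeve_b alone.

How it is judged:
On the way, in this order (a step that is already met when the one before it is completed fails the run):
1. the sleeve that fits is fully down on the pin and let go (distance between sleeve_a and pin_seat below 0.006 m and angle between the z axis of sleeve_a and the z axis of pin_seat, either way round below 0.15 rad and contact force between the fingers and sleeve_a below 0.1 N), for 0.2 s.
2. the lid is held parallel with the pointer (angle between the x axis of lid_grip and the x axis of mark_tip, either way round below 0.07 rad and contact force between the fingers and lid_panel above 0.5 N), for 0.2 s.
At the end, for the whole second after the job is handed in: The fitting sleeve is fully home on the pin (centre within 6 mm of its seat, within 0.15 rad of upright) and not touched; the lid is within 0.07 rad (4 degrees) of the pointer's angle, still (under 0.06 rad/s), held by the fingers and by nothing else (all of step 1 and all of step 2 and velocity of joint lid between -0.06 and 0.06 rad/s and contact force between lid_panel and pot_1 below 0.1 N and contact force between lid_panel and pot_2 below 0.1 N and contact force between lid_panel and dish_1 below 0.1 N and contact force between lid_panel and dish_2 below 0.1 N and contact force between lid_panel and cup below 0.1 N and contact force between lid_panel and coaster below 0.1 N and contact force between lid_panel and sleeve_a below 0.1 N and contact force between lid_panel and sleeve_b below 0.1 N); the arm keeps its last pose, push and grip.
It fails at once if the pointer is pushed by more than 10 mm at its tip (distance of mark_tip from where it was at the start of the episode above 0.01 m).
It fails at once if a pot, dish, the cup or the coaster is moved by more than 30 mm (distance of any of pot_1, pot_2, dish_1, dish_2, cup, coaster from where it was at the start of the episode above 0.03 m).
It also fails if it takes over 58 s, if anything falls off the work surface, if the arm or the gripper's body presses on something with over 40 N, if the wrist force passes 120 N, or if a joint passes its speed limit or range.

## Robot

A 6-joint arm with a two-finger parallel gripper is mounted at the origin on the work surface. World frame = base frame: x ahead of the robot, y to its left, z up, the work surface at z = 0. Lengths are in m, angles in rad, forces in N, time in s.
With the tool pointing down it reaches from about 0.275 to 0.875 m from the base axis. Payload 12.5 kg.
Tool frame: the origin (TCP) lies at the very end of the fingers, on their centre line; the grasp point (between the pads) lies 19 mm behind it; z points along the fingers, y is the line along which they close (so a half turn about z gives the same grasp; the last joint's range is limited). The gripper opens to 85 mm and grips with 20 to 120 N. Pads are 22 mm wide; open, the fingers measure 114 mm over their backs; the gripper's body (76 mm by 85 mm) begins 54 mm behind the grasp point. The pads swing forward as they close: fully open they stand 13 mm farther back than shut.
Start: joints at [1.228, 0.351, 1.652, -0, 1.139, -0.085], TCP at [0.14, 0.532, 0.231] pointing down, gripper open.
Joint ranges: [-2.75, 2.75], [-0.79, 2.1], [0.01, 2.65], [-1.57, 4.71], [0.07, 3.14], [-2.87, 2.87]. Speed limits (rad/s): [2.22, 2.22, 2.79, 3.14, 3.14, 3.14].

## Interface

Orientations are given as a 3x3 rotation matrix whose columns are the frame's x, y, z axes.
In Python, from bench import manip gives the robot as it stands. Calls block until the motion is done:
- manip.move_ptp(position, orientation): joint-space move of the TCP to a pose.
- manip.move_l(position, attitude=None, max_speed=0.15): straight line of the TCP; attitude=None keeps the orientation; max_speed is the mean speed in m/s.
- manip.move_j(angles): joint-space move.
- manip.set_gripper(opening, effort=None): opening from 0.0 (shut) to 1.0 (fully open); effort is the grip in N (None keeps the last); returns when the fingers have stopped.
- manip.dwell(seconds).
- manip.inverse_kinematics(position, orientation): joint angles nearest the present ones, or None.
- manip.grab_frame(name): name is "scene" or "top"; returns (picture, depth): 480x640x3 uint8, red, green, blue; 480x640 float32, m along the optical axis (not along the pixel's ray), 0 where there is no reading.
- manip.get_calibration(name): a dict with "camera_matrix" (3x3 intrinsics, pixels), "R" (3x3) and "t" (3): a world point X has camera coordinates R X + t. Camera axes: x right, y down, z forward; pixel columns grow to the right and rows downward; lengths in m; the calibration is good to about 2 mm. A picture is of the moment at which its call begins. get_calibration takes no time and is no camera call.
A pose or a line that the arm cannot do raises manip.Unreachable and nothing moves.
- manip.sign_off(): hands the job in; it is judged then, once.
Trained networks look in the newest picture that a camera, given by its name, has taken for a name from the list of things; names that differ only in an ending like _2 or _b are one class to them, and where a whole thing is asked for, a point or a joint stands for the part that bears it (a point fixed in the world has none). Each returns a list of dicts, best first, with "confidence" (0 to 1); they miss things now and then, are a little off and sometimes report something else, mostly with a low value. They report only what shows in the picture. A call takes as long as a camera call. They do not tell look-alikes from the thing itself.
- manip.look_for(camera, name): "at" ([x, y, z] in m, in world coordinates, good to about 4 mm: the middle of the surface that is visible of it).
Readings, each from a call of its own:
- manip.current_time(): time.
- manip.current_qpos(): joint angles.
- manip.current_joint_vel(): joint speeds.
- manip.current_joint_torque(): joint torques, N m.
- manip.current_ee_pos(): TCP position.
- manip.current_tcp_rot(): TCP orientation.
- manip.current_force(): force on the tool from outside, world axes, zero at the start.
- manip.current_ft_torque(): the same for the moment, N m.
- manip.current_grip_width(): opening from 0.0 (shut) to 1.0 (fully open).
- manip.current_grip_force(): force on a finger pad.
Only numpy, scipy, OpenCV 4.12 (cv2) and the standard library are available. Lean on these libraries where they do the work, as an engineer would, in place of code of your own. Each camera call takes 0.05 s, during which the arm holds its last target. There are 200 camera calls.

## Working session

There is one attempt and no reset: what is moved stays moved. The work goes in short steps, each a Python script; the robot and the scene stay as the last script left them, time stands still between calls to the robot, and variables do not carry over. Pictures are saved under pics/ and viewed, at most 10 in all, crops included, and the job is handed in when it is done.

```bash
mkdir -p pics; ls; python3 - <<'E'
from bench import manip
import cv2, numpy as np
for c in ("scene","top"):
    im,d=manip.grab_frame(c); cv2.imwrite(f"pics/{c}0.png",im[:,:,::-1]); np.savez(f"{c}0.npz",im=im,d=d)
    k=manip.get_calibration(c); print(c,np.round(k["camera_matrix"],1).tolist(),np.round(k["R"],3).tolist(),np.round(k["t"],3).tolist())
    K,R,t=k["camera_matrix"],k["R"],k["t"]
    for n in ("sleeve_a","mark_tip","lid_grip","pin_seat","lid_panel","pot_1","dish_1","cup","coaster"):
        for o in manip.look_for(c,n):
            p=K@(R@np.array(o["at"])+t); print(n,np.round(o["at"],3),round(o["confidence"],2),(p[:2]/p[2]).astype(int))
print(manip.current_time(),manip.current_tcp_rot().round(2) if hasattr(manip.current_tcp_rot(),'round') else manip.current_tcp_rot())
E
```

```text
pics
scene [[522.9, 0.0, 321.8], [0.0, 522.9, 241.2], [0.0, 0.0, 1.0]] [[0.77, 0.637, -0.017], [0.36, -0.458, -0.813], [-0.526, 0.62, -0.582]] [-0.442, -0.138, 1.495]
sleeve_a [ 0.407 -0.291  0.031] 0.86 [170 297]
sleeve_a [ 0.441 -0.355  0.036] 0.83 [153 320]
sleeve_a [0.597 0.013 0.085] 0.69 [333 242]
sleeve_a [ 0.607 -0.385  0.03 ] 0.63 [196 373]
sleeve_a [ 0.487 -0.282  0.035] 0.55 [198 310]
mark_tip [0.608 0.19  0.131] 0.95 [384 193]
lid_grip [0.596 0.016 0.081] 0.85 [333 242]
pin_seat [ 0.62  -0.054  0.069] 0.77 [322 267]
lid_panel [0.602 0.018 0.077] 0.62 [336 245]
lid_panel [ 0.617 -0.05   0.072] 0.58 [322 264]
pot_1 [ 0.53  -0.373  0.038] 0.91 [174 346]
pot_1 [ 0.741 -0.274  0.041] 0.71 [295 368]
dish_1 [ 0.629 -0.437  0.012] 0.76 [182 405]
dish_1 [ 0.35  -0.159  0.01 ] 0.61 [203 264]
cup [0.503 0.473 0.072] 0.96 [408 159]
coaster [0.372 0.163 0.01 ] 0.88 [302 208]
top [[487.6, 0.0, 315.4], [0.0, 487.6, 237.9], [0.0, 0.0, 1.0]] [[-0.012, -1.0, 0.009], [-0.984, 0.01, -0.178], [0.178, -0.011, -0.984]] [0.026, 0.569, 1.225]
sleeve_a [0.582 0.04  0.083] 0.75 [307 230]
sleeve_a [ 0.437 -0.347  0.045] 0.72 [457 287]
sleeve_a [ 0.595 -0.38   0.037] 0.69 [465 227]
sleeve_a [ 0.474 -0.278  0.044] 0.44 [430 273]
mark_tip [0.571 0.189 0.162] 0.43 [244 229]
lid_grip [0.583 0.037 0.084] 0.87 [308 230]
pin_seat [0.583 0.003 0.084] 0.75 [321 230]
lid_panel [0.585 0.031 0.082] 0.96 [310 229]
pot_1 [ 0.727 -0.263  0.056] 0.6 [420 178]
pot_1 [ 0.522 -0.36   0.05 ] 0.48 [461 254]
dish_1 [ 0.356 -0.163  0.011] 0.67 [385 319]
cup [0.497 0.506 0.052] 0.75 [127 267]
cup [0.589 0.039 0.082] 0.72 [307 228]
coaster [0.583 0.001 0.084] 0.61 [322 230]
coaster [0.37  0.164 0.011] 0.56 [261 316]
1.0 [[-0.97  0.25  0.  ]
 [ 0.25  0.97  0.  ]
 [ 0.    0.   -1.  ]]
```

View pics/top0.png

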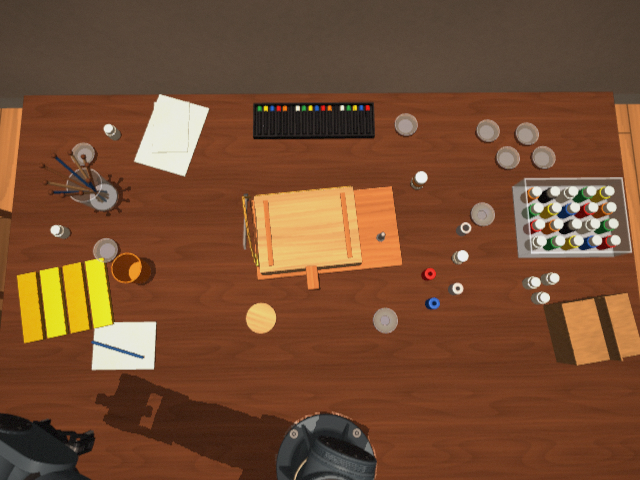

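View pics/scene0.png

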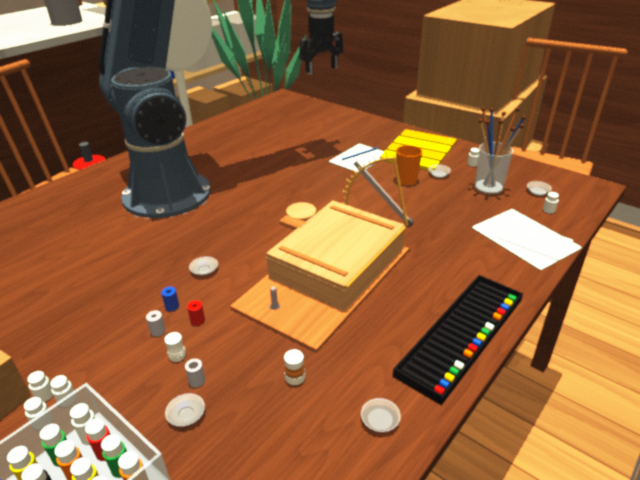

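The top view shows the grey sleeves at (457,288) and (465,228) with pot_1 between them at (461,256). Blue (433,303) and red (430,273) are look-alikes. The pin is at (381,237), the tongue at (312,277) and the pointer at (246,225). I'll enlarge both grey sleeves and the pointer to compare the bores.

```bash
python3 - <<'E'
import cv2, numpy as np
t=cv2.imread("pics/top0.png"); s=cv2.imread("pics/scene0.png")
def c(im,x,y,w,h,W,H): return cv2.resize(im[y:y+h,x:x+w],(W,H),interpolation=cv2.INTER_CUBIC)
A=np.hstack([c(t,447,276,20,20,260,300),c(t,455,217,20,20,260,300),c(t,235,185,35,40,260,300)])
B=np.hstack([c(s,140,305,30,35,260,300),c(s,181,355,30,35,260,300),c(s,340,150,80,90,260,300)])
cv2.imwrite("pics/crop1.png",np.vstack([A,B]))
E
```

```text
(no output)
```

View pics/crop1.png

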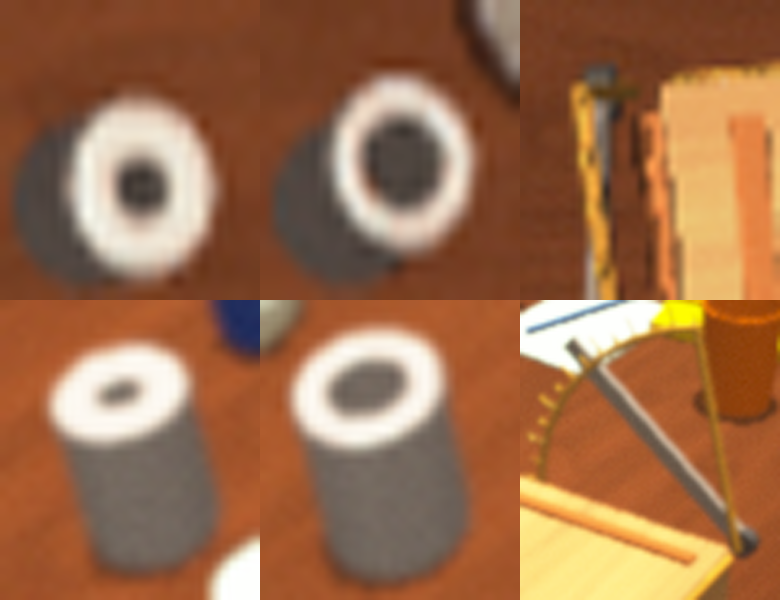

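The sleeve at (465,228) has the wide bore (thin rim), so it is sleeve_a. The one at (457,288) has the small bore, so it is sleeve_b. In the scene view the pointer's tip is near (357,165) and its pivot near (408,223). Next I'll measure the geometry.

```bash
cat > h.py <<'E'
from bench import manip
import cv2, numpy as np
def cal(c):
    k=manip.get_calibration(c); return [np.array(k[a]) for a in ("camera_matrix","R","t")]
def ray(c,uv):
    K,R,t=cal(c); return -R.T@t, R.T@np.linalg.solve(K,[*uv,1.])
def on_plane(c,uv,n,d):
    o,r=ray(c,uv); n=np.array(n,float); return o+r*(d-n@o)/(n@r)
def atz(c,uv,z): return on_plane(c,uv,[0,0,1],z)
def cloud(c,d):
    K,R,t=cal(c); v,u=np.mgrid[:480,:640]
    P=np.stack([(u-K[0,2])/K[0,0]*d,(v-K[1,2])/K[1,1]*d,d],-1)-t
    return P@R
def proj(c,X):
    K,R,t=cal(c); p=K@(R@X+t); return p[:2]/p[2]
def down(yaw):  # tool y axis at 'yaw' in world, z down
    y=np.array([np.cos(yaw),np.sin(yaw),0]); z=np.array([0,0,-1.]); return np.stack([np.cross(y,z),y,z],1)
def rim(im,x,y,w):  # centroid of bright sleeve top face (filled)
    g=cv2.cvtColor(im,cv2.COLOR_RGB2GRAY)[y-w:y+w,x-w:x+w]
    cs,_=cv2.findContours((g>150).astype(np.uint8),cv2.RETR_EXTERNAL,cv2.CHAIN_APPROX_NONE)
    c=max(cs,key=cv2.contourArea); e,ax,_=cv2.fitEllipse(c); return np.array(e)+[x-w,y-w],ax
E
python3 - <<'E'
from h import *
z=np.load("top0.npz"); im,d=z["im"],z["d"]; s=np.load("scene0.npz")["im"]
e,ax=rim(im,465,228,9); print("sleeve top",e,ax,atz("top",e,.044))
e2,ax=rim(s,195,366,10); print("sleeve scene",e2,ax,atz("scene",e2,.044))
P=cloud("top",d); m=((P[...,2]>.074)&(P[...,2]<.1)).astype(np.uint8); m[:,:235]=0; m[:,375:]=0; m[:180]=0;m[300:]=0
m2=cv2.morphologyEx(m,cv2.MORPH_OPEN,np.ones((19,19)))
r=cv2.minAreaRect(P[m2>0][:,:2].astype(np.float32)); print("lid",r,np.median(P[m2>0][:,2]))
tg=(m>0)&(m2==0); tg[:262]=0; print("tongue",P[tg].mean(0),tg.sum(),P[tg].min(0),P[tg].max(0))
g=im[225:245,370:392].astype(int); sat=g.max(2)-g.min(2); v,u=np.where(sat<60); print("pin px top",sorted(zip(v+225,u+370)))
g=s[280:312,262:288].astype(int); sat=g.max(2)-g.min(2); v,u=np.where(sat<50); print("pin px scene",[(a+280,u[v==a].min()+262,u[v==a].max()+262) for a in np.unique(v)])
E
```

```text
sleeve top [465.45401096 227.26219368] (9.553877830505371, 10.405566215515137) [ 0.59481003 -0.37820928  0.044     ]
sleeve scene [192.97418165 364.76059628] (13.194360733032227, 17.14518928527832) [ 0.59763755 -0.38277259  0.044     ]
lid ((0.5830786228179932, 0.046994470059871674), (0.2594136595726013, 0.19380123913288116), 89.13456726074219) 0.08178299120522678
tongue [0.47633704 0.06811299 0.08183674] 477 [ 0.43552328 -0.09300984  0.07437516] [0.50393252 0.1739363  0.08987294]
pin px top [(np.int64(232), np.int64(382)), (np.int64(233), np.int64(381)), (np.int64(233), np.int64(382)), (np.int64(233), np.int64(383)), (np.int64(233), np.int64(384)), (np.int64(234), np.int64(378)), (np.int64(234), np.int64(379)), (np.int64(234), np.int64(380)), (np.int64(234), np.int64(381)), (np.int64(234), np.int64(382)), (np.int64(234), np.int64(383)), (np.int64(234), np.int64(384)), (np.int64(235), np.int64(377)), (np.int64(235), np.int64(378)), (np.int64(235), np.int64(379)), (np.int64(235), np.int64(380)), (np.int64(235), np.int64(381)), (np.int64(235), np.int64(382)), (np.int64(235), np.int64(3
[... 1490 characters left out ...]
int64(294), np.int64(272), np.int64(275)), (np.int64(295), np.int64(272), np.int64(275)), (np.int64(296), np.int64(272), np.int64(275)), (np.int64(297), np.int64(272), np.int64(275)), (np.int64(298), np.int64(272), np.int64(275)), (np.int64(299), np.int64(272), np.int64(275)), (np.int64(300), np.int64(272), np.int64(275)), (np.int64(301), np.int64(273), np.int64(275)), (np.int64(302), np.int64(273), np.int64(276)), (np.int64(303), np.int64(272), np.int64(276)), (np.int64(304), np.int64(272), np.int64(278)), (np.int64(305), np.int64(271), np.int64(278)), (np.int64(306), np.int64(271), np.int64(278)), (np.int64(307), np.int64(271), np.int64(277)), (np.int64(308), np.int64(273), np.int64(275))]
```

```bash
python3 - <<'E'
from h import *
z=np.load("top0.npz"); im,d=z["im"],z["d"]; s=np.load("scene0.npz")["im"]
P=cloud("top",d); m=(P[...,2]>.076)&(P[...,2]<.1); m[:,:235]=0; m[:,375:]=0; m[:180]=0;m[300:]=0
m=cv2.morphologyEx(m.astype(np.uint8),cv2.MORPH_OPEN,np.ones((3,3)))
def edge(pts):
    W=np.array(pts); vx,vy,x,y=cv2.fitLine(W.astype(np.float32),cv2.DIST_HUBER,0,.01,.01).ravel(); return np.degrees(np.arctan2(vy,vx)),(x,y)
back=[atz("top",(u,np.where(m[:,u])[0].min()-.5),.082)[:2] for u in range(265,345)]
front=[atz("top",(u,np.where(m[:,u])[0].max()+.5),.082)[:2] for u in list(range(270,298))+list(range(328,352))]
L=[atz("top",(np.where(m[v])[0].min()-.5,v),.082)[:2] for v in range(205,255)]
Rr=[atz("top",(np.where(m[v])[0].max()+.5,v),.082)[:2] for v in range(200,255)]
for n,p in zip("BFLR",(back,front,L,Rr)): print(n,edge(p))
T=[(v,np.where(m[v])[0].min(),np.where(m[v])[0].max()) for v in range(272,292) if m[v].any()]; print(T[::3])
def c(im,x,y,w,h): return cv2.resize(im[y:y+h,x:x+w],(390,390),interpolation=cv2.INTER_NEAREST)
cv2.imwrite("pics/crop2.png",np.hstack([c(im,367,222,26,26),c(s,260,280,30,30)])[:,:,::-1])
E
```

```text
B (np.float32(-84.61708), (np.float32(0.68819374), np.float32(0.08038478)))
F (np.float32(-84.56474), (np.float32(0.48847064), np.float32(0.043351218)))
L (np.float32(4.9909554), (np.float32(0.5872717), np.float32(0.17124526)))
R (np.float32(5.0890646), (np.float32(0.6067725), np.float32(-0.08723137)))
[(272, np.int64(306), np.int64(317)), (275, np.int64(306), np.int64(317)), (278, np.int64(307), np.int64(318)), (281, np.int64(307), np.int64(318)), (284, np.int64(307), np.int64(318)), (287, np.int64(307), np.int64(318))]
```

View pics/crop2.png

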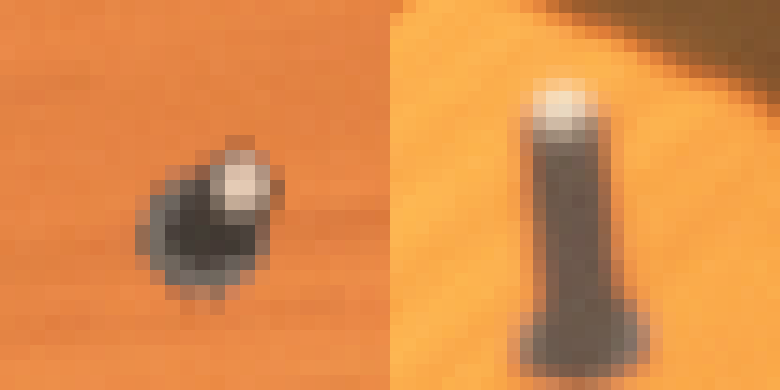

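The pin's bright top is at about (382.4,233.9) in the top view and (272.7,287.6) in the scene view.

```bash
python3 - <<'E'
from h import *
from scipy.optimize import least_squares
z=np.load("top0.npz"); im=z["im"]; sz=np.load("scene0.npz"); s=sz["im"]
for c,uv in (("top",(382.4,233.9)),("scene",(272.7,287.6))): print("pin",c,atz(c,uv,.062))
a=np.radians(5.15); X=np.array([np.cos(a),np.sin(a)]); Y=np.array([-X[1],X[0]])
x0=(X@[.68819,.08038]+X@[.48847,.04335])/2; y0=(Y@[.58727,.17125]+Y@[.60677,-.08723])/2
C=x0*X+y0*Y; print("centre",C,"sizes",X@[.68819,.08038]-X@[.48847,.04335],Y@[.58727-.60677,.17125+.08723])
for c,uv in (("top",(382.4,233.9)),("scene",(272.7,287.6))):
    p=atz(c,uv,.062)[:2]-C; print("pin in case",X@p,Y@p)
for v in ((306+317)/2,275),((307+318)/2,284):
    p=atz("top",v,.083)[:2]-C; print("tongue mid in case",X@p,Y@p)
# pointer: grey pixels in scene along line; plane case y=.15
n=np.array([*Y,0]); D=Y@C+.15
g=s[155:235,345:420].astype(int); sat=g.max(2)-g.min(2); vv,uu=np.where(sat<40)
W=np.array([on_plane("scene",(u+345,v+155),n,D) for u,v in zip(uu,vv)]); q=np.stack([(W[:,:2]-C)@X,W[:,2]],1)
r=np.hypot(.1-q[:,0],q[:,1]-.076); th=np.arctan2(q[:,1]-.076,.1-q[:,0])
k=(r>.03)&(r<.2)&(th>.4)&(th<1.1); vx,vy,px,py=cv2.fitLine(q[k].astype(np.float32),cv2.DIST_HUBER,0,.01,.01).ravel()
print("n",k.sum(),"fit angle",np.arctan2(abs(vy),abs(vx)),"pt",px,py,"median th",np.median(th[k]),"rmax",r[k].max())
# depth check
P=cloud("scene",sz["d"]); Q=P[155:235,345:420][vv,uu][k]; qq=np.stack([(Q[:,:2]-C)@X,(Q[:,:2]-C)@Y,Q[:,2]],1); ok=abs(qq[:,1]-.15)<.012
f=cv2.fitLine(qq[ok][:,[0,2]].astype(np.float32),cv2.DIST_HUBER,0,.01,.01).ravel(); print("depth",ok.sum(),np.arctan2(abs(f[1]),abs(f[0])),f,np.median(qq[ok],0))
E
```

```text
pin top [ 0.57576377 -0.15463027  0.062     ]
pin scene [ 0.57880439 -0.16014959  0.062     ]
centre [0.59017508 0.04139309] sizes 0.20223769397295505 0.25918693271325416
pin in case -0.031948866226445626 -0.19393841932877695
pin in case -0.029415953871612256 -0.19970839521221592
tongue mid in case -0.12214508293402296 0.0004060161833321934
tongue mid in case -0.14489161893174912 0.00017562660710143622
n 479 fit angle 0.70355743 pt -0.02077398 0.16782615 median th 0.6293207843080798 rmax 0.19988382728977916
depth 224 0.65004474 [ 0.79605675 -0.60522205  0.00287825  0.14900027] [0.00826402 0.1447705  0.14514609]
```

```bash
python3 - <<'E'
from h import *
p=np.array(manip.current_ee_pos()); manip.move_l([p[0],p[1],.36],max_speed=.3)
manip.set_gripper(.65,40)
y1=np.radians(30.7); S=np.array([.596,-.3805])
manip.move_ptp([*S,.34],down(y1)); print(manip.current_time(),manip.current_qpos())
manip.move_l([*S,.08],max_speed=.3); manip.move_l([*S,.010],max_speed=.08)
manip.set_gripper(0.0); print("grip",manip.current_grip_width(),manip.current_grip_force())
manip.move_l([*S,.07],max_speed=.15)
B=np.array([.60,-.28]); manip.move_l([*B,.07],max_speed=.2); manip.move_l([*B,.0105],max_speed=.06)
print("f",manip.current_force(),manip.current_grip_width())
manip.set_gripper(.65); manip.move_l([*B,.07],max_speed=.2)
q=manip.current_qpos()
manip.move_ptp([*B,.07],down(y1+np.pi/2)); 
manip.move_l([*B,.010],max_speed=.08); manip.set_gripper(0.0); print("grip",manip.current_grip_width(),manip.current_grip_force(),manip.current_qpos(),manip.current_ee_pos(),manip.current_time())
E
```

```text
5.5333 [-6.32997374e-01  5.86906889e-01  1.02686064e+00  7.83683571e-05
  1.52773976e+00 -1.16972884e+00]
grip 0.3311812168543436 39.71645365934819
f [-0.28941791  0.69718613  1.21703847] 0.3314242757581403
grip 0.3268112720316707 39.83239421155304 [-5.06904494e-01  8.17366374e-01  1.46434394e+00  8.01647121e-06
  8.58830687e-01 -2.61350947e+00] [ 0.60035166 -0.28018609  0.01066649] 13.7417
```

```bash
python3 - <<'E'
from h import *
p=np.array(manip.current_ee_pos()); np.save("grasp.npy",p)
manip.set_gripper(.65); manip.move_l([p[0],p[1],.12],max_speed=.25); manip.move_l([.42,-.36,.25],max_speed=.35)
for c in ("top","scene"):
    im,d=manip.grab_frame(c); np.savez(c+"1.npz",im=im,d=d)
    cv2.imwrite(f"pics/{c}1.png",im[:,:,::-1])
    uv=proj(c,np.array([p[0],p[1],.044])).round().astype(int)
    e,ax=rim(im,*uv,10); w=atz(c,e,.044); pin=atz(c,(382.4,233.9) if c=="top" else (272.7,287.6),.062)
    print(c,uv,e,ax,w,"off",p-w,"pin corr",(pin+p-w)[:2])
t=np.load("top1.npz")["im"];s=np.load("scene1.npz")["im"]
f=lambda im,x,y,w: cv2.resize(im[y:y+w,x:x+w],(390,390),interpolation=cv2.INTER_NEAREST)
cv2.imwrite("pics/crop3.png",np.vstack([np.hstack([f(t,370,190,65),f(s,215,265,65)])])[:,:,::-1])
print(manip.current_time())
E
```

```text
Traceback (most recent call last):
bench.Unreachable: the arm cannot follow that straight line within its joint ranges
```

```bash
python3 - <<'E'
from h import *
p=np.load("grasp.npy"); print(manip.current_ee_pos())
manip.move_ptp([.42,-.36,.25],down(np.radians(-59.3)))
print(manip.current_qpos())
for c in ("top","scene"):
    im,d=manip.grab_frame(c); np.savez(c+"1.npz",im=im,d=d)
    cv2.imwrite(f"pics/{c}1.png",im[:,:,::-1])
    uv=proj(c,np.array([p[0],p[1],.044])).round().astype(int)
    e,ax=rim(im,*uv,10); w=atz(c,e,.044); pin=atz(c,(382.4,233.9) if c=="top" else (272.7,287.6),.062)
    print(c,uv,e,ax,w,"off",p-w,"pin corr",(pin+p-w)[:2])
t=np.load("top1.npz")["im"];s=np.load("scene1.npz")["im"]
f=lambda im,x,y,w: cv2.resize(im[y:y+w,x:x+w],(390,390),interpolation=cv2.INTER_NEAREST)
cv2.imwrite("pics/crop3.png",np.vstack([np.hstack([f(t,370,190,65),f(s,215,265,65)])])[:,:,::-1])
print(manip.current_time())
E
```

```text
[ 0.60019889 -0.28007761  0.12015669]
[-7.92611301e-01  3.38210023e-01  1.62168212e+00  3.83470956e-05
  1.18206996e+00  2.41675595e-01]
top [428 226] [427.97191048 226.16086769] (9.967920303344727, 10.360365867614746) [ 0.59877344 -0.27890201  0.044     ] off [ 0.00157821 -0.00128409 -0.03333351] pin corr [ 0.57734199 -0.15591435]
scene [237 332] [236.22733688 333.85871315] (12.013595581054688, 16.371505737304688) [ 0.60178964 -0.28383274  0.044     ] off [-0.00143798  0.00364665 -0.03333351] pin corr [ 0.57736641 -0.15650294]
17.2333
```

View pics/crop3.png

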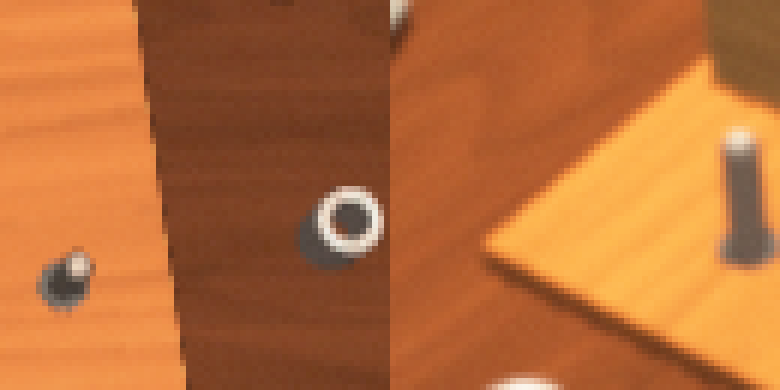

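The two cameras, corrected by the grasped sleeve, agree on the pin at (0.5774,-0.1562). The sleeve stands at (350,220) in the crop, upright. Next I regrasp and insert it.

```bash
python3 - <<'E'
from h import *
p=np.load("grasp.npy")[:2]; R=down(np.radians(-59.3)); pin=np.array([.5774,-.1562])
manip.move_ptp([*p,.11],R); manip.move_l([*p,.0105],max_speed=.12)
manip.set_gripper(0.0,40); print("grip",manip.current_grip_width())
e=np.array(manip.current_ee_pos()); print(e)
manip.move_l([*p,.10],max_speed=.2); manip.move_l([*pin,.085],max_speed=.2)
f0=np.array(manip.current_force()); done=False
offs=[(0,0)]+[(r*np.cos(a),r*np.sin(a)) for r in (.0012,.0024) for a in np.arange(0,2*np.pi,np.pi/3)]
for o in offs:
    q=pin+o
    manip.move_l([*q,.0745],max_speed=.1)
    for z in (.071,.068,.064):
        manip.move_l([*q,z],max_speed=.04); f=np.array(manip.current_force())-f0
        if f[2]>6: break
    print(np.round(o,4),z,f.round(1),np.round(manip.current_ee_pos(),4))
    if f[2]<=6: done=True; break
if done:
    for z in (.05,.035,.027,.0235):
        manip.move_l([*q,z],max_speed=.06); f=np.array(manip.current_force())-f0; print(z,f.round(1),np.round(manip.current_ee_pos(),4))
        if f[2]>15: break
print(manip.current_grip_width(),manip.current_time())
E
```

```text
grip 0.32896815416529884
[ 0.60080041 -0.28038176  0.01134817]
[0 0] 0.064 [-0.9  0.6  0.3] [ 0.5772 -0.1561  0.0637]
0.05 [-1.4  0.8  0.6] [ 0.5771 -0.1561  0.0494]
0.035 [-0.9  1.4  0.2] [ 0.5772 -0.1561  0.0345]
0.027 [ 0.1  0.2 -0.1] [ 0.5772 -0.1561  0.0266]
0.0235 [-0.9  1.6 -0.8] [ 0.5774 -0.1562  0.0235]
0.33323090775301883 23.2333
```

```bash
python3 - <<'E'
from h import *
p=np.array(manip.current_ee_pos()); manip.move_l([p[0],p[1],.0222],max_speed=.05); print(manip.current_force())
manip.set_gripper(.6); manip.move_l([p[0],p[1],.15],max_speed=.25); print(manip.current_grip_width(),manip.current_time())
im,d=manip.grab_frame("scene"); np.savez("scene2.npz",im=im,d=d)
a=np.radians(5.15); X=np.array([np.cos(a),np.sin(a)]); Y=np.array([-X[1],X[0]]); C=np.array([.5918,.0401])
n=np.array([*Y,0]); off=np.array([-.0014,.0036,0])
s=im; g=s.astype(int); A=np.array([357,165.]); B=np.array([408,223.]); L=np.linalg.norm(B-A); u=(B-A)/L; nn=np.array([-u[1],u[0]])
pts=[]
for k in np.arange(5,L-8,1.):   # steel = bluish/grey: low saturation, subpixel centroid across
    w=np.arange(-6,6.01,.25); xy=A+k*u+w[:,None]*nn
    v=cv2.remap(s,xy[:,0].astype(np.float32)[None],xy[:,1].astype(np.float32)[None],cv2.INTER_LINEAR)[0].astype(float)
    sat=(v.max(1)-v.min(1))/(v.max(1)+1); wt=np.clip(.35-sat,0,None)
    if wt.sum()>.5: pts.append(A+k*u+nn*(wt@w/wt.sum()))
pts=np.array(pts); l=cv2.fitLine(pts.astype(np.float32),cv2.DIST_HUBER,0,.01,.01).ravel(); print(len(pts),l)
res=(pts-l[2:])@[-l[1],l[0]]; print("res",np.std(res))
for pl in (.147,.15,.153):
    W=[on_plane("scene",l[2:]+l[:2]*k,n,Y@(C-off[:2])+pl) for k in (-25,25)]; dW=W[1]-W[0]
    h=W[1]+off; q=[X@(h[:2]-C),h[2]]; ang=np.arctan2(-dW[2],dW[:2]@X)
    print("angle",ang,"line height at hinge x=.1:",q[1]-np.tan(ang)*(.1-q[0]))
cr=cv2.resize(im[140:240,330:430],(500,500),interpolation=cv2.INTER_CUBIC)[:,:,::-1].copy()
for q in pts[::4]: cv2.circle(cr,tuple(int(x) for x in (q-[330,140]+.5)*5),2,(0,0,255),-1)
c2=cv2.resize(im[260:320,250:300],(300,500),interpolation=cv2.INTER_CUBIC)[:,:,::-1]
cv2.imwrite("pics/crop4.png",np.hstack([cr,c2]))
E
```

```text
[-5.03297965  1.55406309 14.06461832]
0.5999155817294951 24.4917
59 [  0.66541094   0.74647725 382.15298    191.57481   ]
res 0.6248067639235323
angle 0.656374270107561 line height at hinge x=.1: 0.07851488811676213
angle 0.6563742701075613 line height at hinge x=.1: 0.07535643495224074
angle 0.6563742701075613 line height at hinge x=.1: 0.0721979817877194
```

View pics/crop4.png

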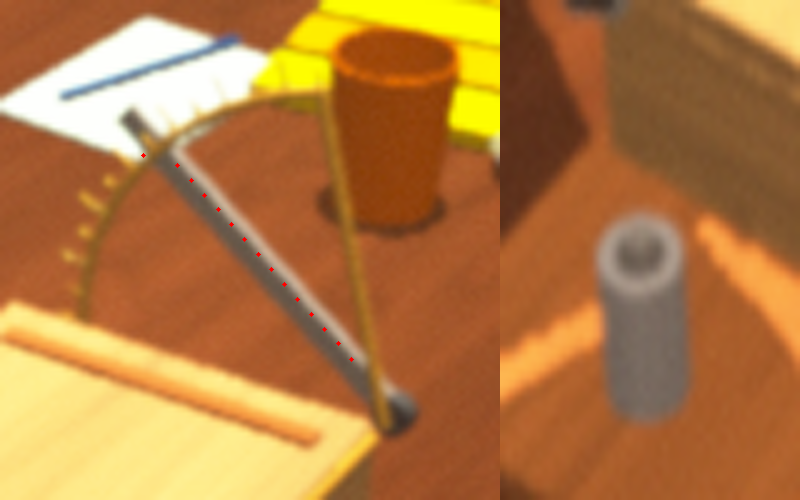

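The red dots run along the steel arm, and its fitted line passes the hinge height (75.4 mm against 76), giving a pointer angle of 0.656 rad. The sleeve stands upright on the pin. Next I check its height by depth, then grip the tongue and lift.

```bash
python3 - <<'E'
from h import *
P=cloud("scene",np.load("scene2.npz")["d"]); m=np.hypot(P[...,0]-.579,P[...,1]+.16)<.013; print("sleeve z pct",np.percentile(P[m][:,2],[50,80,90,97]),m.sum())
a=np.radians(5.15); X=np.array([np.cos(a),np.sin(a)]); C=np.array([.5918,.0401]); R=down(a-np.pi/2)
def tcp(th,r=.240): g=C+X*(.1-r*np.cos(th)); return [*g,.076+r*np.sin(th)-.019]
t0=tcp(0); manip.set_gripper(.65,70)
manip.move_ptp([*t0[:2],.17],R); manip.move_l(t0,max_speed=.15)
manip.set_gripper(0.0); print("grip",manip.current_grip_width(),manip.current_grip_force(),manip.current_ee_pos(),t0)
f0=np.array(manip.current_force())
for th in np.linspace(0,.655,8)[1:]:
    manip.move_l(tcp(th),max_speed=.08); print(round(th,3),(np.array(manip.current_force())-f0).round(1))
manip.dwell(.3); print(manip.current_ee_pos(),tcp(.655),manip.current_grip_width(),manip.current_time())
for c in ("top","scene"):
    im,d=manip.grab_frame(c); np.savez(c+"3.npz",im=im,d=d); cv2.imwrite(f"pics/{c}3.png",im[:,:,::-1])
    Q=cloud(c,d); q=np.stack([(Q[...,:2]-C)@X,(Q[...,:2]-C)@[-X[1],X[0]],Q[...,2]],-1)
    k=(abs(q[...,0]+.0)<.09)&(abs(q[...,1])<.12)&(q[...,2]>.085)&(q[...,2]<.26)
    w=q[k]
    for _ in range(6):
        A=np.c_[w[:,0],w[:,1],np.ones(len(w))]; s=np.linalg.lstsq(A,w[:,2],rcond=None)[0]; r=w[:,2]-A@s; w=w[abs(r)<max(2*np.std(r),.003)]
    print(c,len(w),"lid angle",np.arctan(-s[0]),"side",s[1],"std",np.std(r))
E
```

```text
sleeve z pct [0.05277355 0.45403883 0.45500475 0.45558337] 330
grip 0.3379417534483449 68.51714015007019 [0.45281698 0.02786592 0.05795324] [np.float64(0.4523651644252818), np.float64(0.027533113820389234), np.float64(0.056999999999999995)]
0.094 [  4.7   0.7 -12. ]
0.187 [  5.8   1.1 -13.5]
0.281 [  5.9   0.5 -13.6]
0.374 [  5.5   0.5 -14.1]
0.468 [  4.6   0.6 -16.1]
0.561 [  5.2  -0.  -15.3]
0.655 [  4.9   0.2 -15.3]
[0.50185399 0.0324035  0.20283251] [np.float64(0.501833155482983), np.float64(0.03199153061841392), np.float64(0.20319821839905958)] 0.33409350826165957 30.2417
top 1837 lid angle 0.6471893323717961 side -0.0008346101357463998 std 0.0016031280921076684
scene 5923 lid angle 0.6464753308511114 side -0.0036209412375421413 std 0.0015380557814929424
```

```bash
python3 - <<'E'
from h import *
for c,o in (("top",[.0016,-.0013]),("scene",[-.0014,.0036])):
    z=np.load(c+"3.npz"); P=cloud(c,z["d"]); m=(np.hypot(P[...,0]+o[0]-.5774,P[...,1]+o[1]+.1562)<.019)&(P[...,2]<.12)&(P[...,2]>.02); print(c,m.sum(),np.percentile(P[m][:,2],[50,80,90,97,100]).round(4))
E
```

```text
top 126 [0.0546 0.0578 0.0597 0.0622 0.0657]
scene 280 [0.0456 0.0535 0.0551 0.0588 0.0604]
```

View pics/scene3.png

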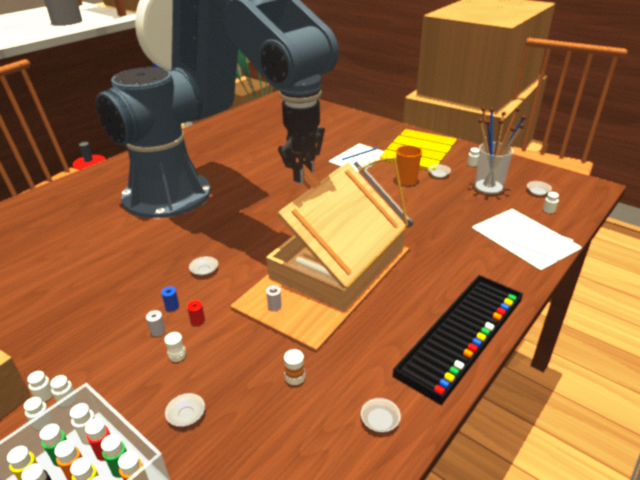

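The sleeve is home on the pin at (274,298), with its rim at about 56 mm and the pin tip at about 62 mm. The lid is held at about 0.647 rad, parallel with the pointer at (383,190), and the other items are undisturbed.

```bash
python3 -c "
from bench import manip
print(manip.current_grip_force()); print(manip.sign_off())"
```

```text
70.71220993995667
the job is handed in; nothing more can be done
None
```

I slid the fitting sleeve all the way down onto the pin and let go of it. The lid is held still at about 0.65 rad, parallel with the pointer (measured 0.65–0.66 rad), and the job is handed in; no verdict came back.

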